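# Set the red-footed leg of the drawing board one hole longer

### The arm

A 6-joint arm with a two-finger parallel gripper is mounted at the origin on the work surface. World frame = base frame: x ahead of the robot, y to its left, z up, the work surface at z = 0. Lengths are in mm, angles in rad, forces in N, time in s.
With the tool pointing down it reaches from about 300 to 775 mm from the base axis. Payload 14.6 kg.
Tool frame: the origin (TCP) lies midway between the tips of the shut fingers; the grasp point (between the pads) lies 19 mm behind it (manip.hold_point_z is the distance from the TCP to the grasp point, in mm); z points along the fingers, y is the direction in which the jaws open and shut (so a half turn about z gives the same grasp; the last joint's range is limited). The gripper opens to 94 mm and grips with 3 to 60 N. Pads are 16 mm wide; open, the fingers measure 119 mm over their backs; the gripper's body (75 mm by 177 mm) begins 78 mm behind the grasp point.
Start: joints at [-1.358, 0.3, 1.521, -0, 1.321, -0.067], TCP at [151.883, -528.603, 205.446] pointing down, gripper open.
Joint ranges: [-3.03, 3.03], [-0.79, 2.21], [0.23, 2.52], [-1.04, 4.18], [0, 3.07], [-2.55, 2.55]. Speed limits (rad/s): [2.22, 2.22, 2.57, 3.14, 3.14, 3.14].

### API

Orientations are given as [roll, pitch, yaw] about the fixed x, y, z axes, in that order (R = Rz(yaw) Ry(pitch) Rx(roll)).
In Python, from cell import manip gives the robot as it stands.
- The arm moves only by the shell command python3 -m crank 'ROWS' [OPENING] [FORCE]. ROWS is JSON, a list of rows, each an object with "offset": the shift along the world's x, y, z in m, a list of three; "spin": the turn about the world's z in degrees. In form: [{"offset": [dx, dy, dz], "spin": spin}, ...]. A call has exactly 8 rows; each row is the pose to reach, as a shift and turn from the pose measured when the call began; what a row does not reach only later rows make up. A row lasts 1/12 s, in which the tool goes at most 41.7 mm and 7.16 degrees, less where a joint would pass 70% of its speed; a pose out of reach is approached as far as the arm can. A call with a gripper value outside its range is refused whole. OPENING is the opening, from 0 (shut) to 1 (fully open), set as the call begins (- or left out, the last holds). The fingers move at their own pace and stop on an object; FORCE is the grip in N (left out, the last holds). Time passes only in rows, so rows that repeat a pose let the fingers close, or fill a call up. It gives the time, the measured TCP pose, the force and the opening at its end, in the units of the state.
- manip.read_state(): the state, without advancing time (a new reading comes with each control period).
- manip.camera(name): name is "scene" or "top" or "wrist"; returns a dict with "pixels" (480x640x3 uint8, red, green, blue), "fx", "fy", "cx", "cy" (pixels), "extrinsics" (4x4, takes a point from world to camera coordinates); the wrist camera has in their place "hand_eye" (4x4, takes a point from camera to tool coordinates, whose origin is the TCP and whose axes are the flange's). Camera axes: x right, y down, z forward; pixel columns grow to the right and rows downward; lengths in mm; the calibration is good to about 2 mm. A picture is of the moment at which its call begins: read the wrist's pose just before it. There is no depth.
- manip.sign_off(): hands the job in, once; it reports no verdict.
Trained networks look in a picture, given as the dict that the camera call returned (one of the last four; its "shot" number tells which), for a name from the list of things; names that differ only in an ending like _2 or _b are one class to them, and where a whole thing is asked for, a point or a joint stands for the part that bears it (a point fixed in the world has none). Each returns a list of dicts, best first, with "conf" (0 to 1); they miss things now and then, are a little off and sometimes report something else, mostly with a low value. They report only what shows in the picture. A call takes as long as a camera call.
- manip.search_frame(picture, name): "location" ([x, y, z] in mm, in world coordinates, good to about 4 mm: the middle of the surface that is visible of it).
- manip.masks_of(picture, name): "mask" (480x640 bool, what is visible of it).
The state is a dict: "clock": time; "joints": joint angles; "qd": joint speeds; "effort": joint torques, N m; "eef_pos": TCP position; "eef_rot": TCP orientation; "wrist_force": force on the tool from outside, world axes, zero at the start; "moment": the same for the moment, N m; "finger_gap": finger opening in mm.
Only numpy, scipy, OpenCV 4.12 (cv2) and the standard library are available. Lean on these libraries where they do the work, as an engineer would, in place of code of your own. Each camera call takes 0.05 s, during which the arm holds its last target. There are 200 camera calls.

### The job

The two telescoping legs of the drawing board lie in their wooden cradles, and the yellow-footed one is already set one hole longer. Squeeze in the two snap buttons of the red-footed leg until they are flush and slide its white sleeve one hole farther out, towards its foot, so that the buttons spring out through the next hole; then let go. Leave the yellow-footed leg as it is set.

Things in the scene. Friction and masses are not known exactly. Their poses are not given: they have to be found in the camera images.
- red_leg: Leg with red foot in a fixed plywood cradle. Origin: on the table straight below its 2 snap buttons; x level along the tube to the foot, y left, z up. Tube axis 65 mm up. Clamp block (115 mm high) at x -245 to -190 mm, rest under the sleeve (20 mm wide) at x 99 to 117, board 10 mm thick, 70 wide, below all. Buttons: steel pins 12 mm across, at x 0, 5 mm proud of both side faces (35 mm over both).
- red_leg_sleeve (a joint): White sleeve, 25 mm square, x -110 to 130 mm, foot 34 mm square at its +x end. Value: m slid out along the leg's x; 0 = first hole (start), 0.040 next, 0.080 last; 2 mm play in a hole. Free only while both buttons are in; flat jaws squeezing both also grip it. Slides over the fixed buttons with 3 N friction; they spring out when the next hole reaches them, and lock it.
- red_leg_button_left (a joint): The red leg's left (+y) button; the right (-y) one is its mirror twin. Value: m pressed in; 0 standing out, 0.005 flush with the sleeve's face, 0.006 at most; beyond 0.0028 it frees the sleeve, and it stays near that while under the wall between holes. Spring: 2.5 N at first, 5 N flush. It does not move along with the sleeve.
- yellow_leg_sleeve (a joint): Sleeve of the other leg, alike but with a yellow foot. Value: m slid out; 0.040 (second hole), where it stays. The legs lie side by side at least 250 mm apart, feet away from the robot, either one on the left.

How it is judged:
By the outcome, as a careful person would: the job done as asked, in the order asked, and still so for the second after the job is handed in, with the robot touching nothing.
It also fails if it takes over 35 s, if anything falls off the work surface, if the arm or the gripper's body presses on something with over 40 N, if the wrist force passes 120 N, or if a joint passes its speed limit or range.

## Working session

There is one attempt and no reset: what is moved stays moved. The work goes in short steps, Python scripts to look and compute and a shell command to move; the robot and the scene stay as the last step left them, time stands still between calls to the robot, and variables do not carry over. Pictures are saved under pics/ and viewed, about 8 in all and at most 12, crops included, and the job is handed in when it is done.

```bash
mkdir -p pics; python3 - <<'E'
from cell import manip
import cv2
s=manip.read_state();print({k:s[k] for k in('clock','eef_pos','eef_rot','finger_gap')})
for c in('top','scene'):
    p=manip.camera(c);cv2.imwrite(f'pics/{c}0.png',p['pixels'][:,:,::-1])
    for n in('red_leg','red_leg_sleeve','red_leg_button_left','yellow_leg_sleeve'):
        print(c,n,[(round(d['conf'],2),[round(float(v)) for v in d['location']]) for d in manip.search_frame(p,n)])
E
```

```text
{'clock': 0.0, 'eef_pos': array([ 151.81249598, -528.34070864,  204.87192049]), 'eef_rot': array([-3.14042576e+00, -9.25714423e-05,  2.79771437e-01]), 'finger_gap': 93.99306672156638}
top red_leg [(0.87, [484, 172, 72])]
top red_leg_sleeve [(0.93, [577, 194, 76])]
top red_leg_button_left []
top yellow_leg_sleeve [(0.72, [578, -241, 78])]
scene red_leg [(0.57, [527, 190, 67])]
scene red_leg_sleeve [(0.56, [610, 204, 77])]
scene red_leg_button_left [(0.36, [557, 210, 67])]
scene yellow_leg_sleeve [(0.97, [603, -238, 79])]
```

View pics/top0.png

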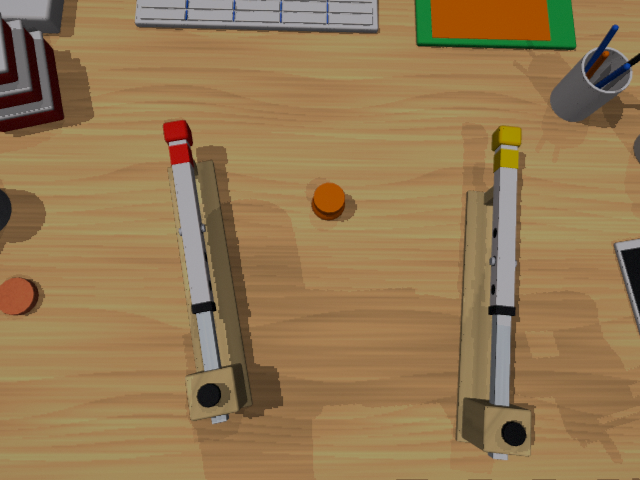

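The top view shows the red leg on the left: foot at (178,135), collar at (203,307), and buttons near (203,228) and (182,230). The clamp is at (210,393).

```bash
cat > h.py <<'E'
from cell import manip
import numpy as np, cv2
from scipy.spatial.transform import Rotation as R
def ext(p,s=None):
    if 'extrinsics' in p: return np.array(p['extrinsics'])
    T=np.eye(4);T[:3,:3]=R.from_euler('xyz',s['eef_rot']).as_matrix();T[:3,3]=s['eef_pos']
    return np.linalg.inv(T@np.array(p['hand_eye']))
def back(p,uv,z,s=None):
    C=np.linalg.inv(ext(p,s));d=C[:3,:3]@[(uv[0]-p['cx'])/p['fx'],(uv[1]-p['cy'])/p['fy'],1]
    return C[:3,3]+d*(z-C[2,3])/d[2]
def proj(p,X,s=None):
    c=(ext(p,s)@[*X,1])[:3];return c[0]/c[2]*p['fx']+p['cx'],c[1]/c[2]*p['fy']+p['cy']
E
python3 - <<'E'
from h import *
p=manip.camera('top')
for n,uv,z in(('foot',(178,128),82),('sleeve far',(183,165),77.5),('collar',(203,305),78),('btnR',(203,228),65),('btnL',(182,230),65),('clamp',(209,395),115)):print(n,back(p,uv,z).round(1))
m=manip.masks_of(p,'red_leg_sleeve')[0]['mask'];ys,xs=np.nonzero(m)
P=np.array([back(p,(x,y),77.5) for x,y in zip(xs,ys)])
c=P.mean(0);w,v=np.linalg.eigh(np.cov((P-c)[:,:2].T));print(c,v[:,1],np.degrees(np.arctan2(v[1,1],v[0,1])))
cv2.imwrite('pics/crop1.png',cv2.resize(p['pixels'][110:320,140:260,::-1],None,fx=2.8,fy=2.8,interpolation=cv2.INTER_CUBIC))
E
```

```text
foot [702.1 213.2  82. ]
sleeve far [649.4 204.2  77.5]
collar [456.7 166.3  78. ]
btnR [563.1 174.8  65. ]
btnL [559.9 203.3  65. ]
clamp [348.3 145.4 115. ]
[579.10877738 191.67866706  77.5       ] [-0.97962296 -0.20084537] -168.413601470855
```

View pics/crop1.png

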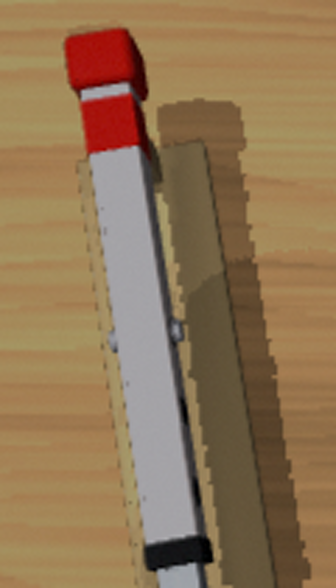

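Buttons show on both sides at crop (178,329) and (112,340). That puts their middle near (561,190) and the leg's yaw near 11°. I'll move over it.

```bash
python3 -m crank '[{"offset":[0.02,0.034,0.005],"spin":0},{"offset":[0.04,0.068,0.01],"spin":0},{"offset":[0.06,0.102,0.015],"spin":0},{"offset":[0.08,0.136,0.02],"spin":-1},{"offset":[0.1,0.17,0.02],"spin":-2},{"offset":[0.12,0.204,0.02],"spin":-3},{"offset":[0.14,0.238,0.02],"spin":-4},{"offset":[0.16,0.272,0.02],"spin":-5}]' 1 20
python3 -m crank '[{"offset":[0.02,0.034,0],"spin":0},{"offset":[0.04,0.068,0],"spin":0},{"offset":[0.06,0.102,0],"spin":0},{"offset":[0.08,0.136,0],"spin":0},{"offset":[0.1,0.17,0],"spin":0},{"offset":[0.12,0.204,0],"spin":0},{"offset":[0.14,0.238,0],"spin":0},{"offset":[0.16,0.272,0],"spin":0}]'
```

```text
clock: 1.27
eef_pos: [312.3, -254.9, 225.7]
eef_rot: [3.141, -0.0, 0.191]
wrist_force: [0.8, -0.3, -0.3]
finger_gap: 94.1
clock: 1.93
eef_pos: [473.0, 19.2, 225.9]
eef_rot: [3.141, -0.001, 0.192]
wrist_force: [1.4, -0.4, 0.5]
finger_gap: 93.8
```

```bash
python3 -m crank '[{"offset":[0.018,0.034,0],"spin":0},{"offset":[0.036,0.068,0],"spin":0},{"offset":[0.054,0.102,0],"spin":0},{"offset":[0.072,0.136,0],"spin":0},{"offset":[0.088,0.171,-0.005],"spin":0},{"offset":[0.088,0.171,-0.03],"spin":0},{"offset":[0.088,0.171,-0.03],"spin":0},{"offset":[0.088,0.171,-0.03],"spin":0}]'
python3 - <<'E'
from h import *
s=manip.read_state();p=manip.camera('wrist');cv2.imwrite('pics/w1.png',p['pixels'][:,:,::-1])
print(s['eef_pos'],s['eef_rot'],np.array(p['hand_eye']).round(2).tolist())
print('proj',proj(p,(561,190,65),s))
for n in('red_leg_button_left','red_leg_sleeve'):
    print(n,[(round(d['conf'],2),d['location']) for d in manip.search_frame(p,n)])
E
```

```text
clock: 2.6
eef_pos: [560.3, 189.9, 195.0]
eef_rot: [3.14, 0.002, 0.192]
wrist_force: [0.4, 0.2, 0.8]
finger_gap: 93.8
[560.27132544 189.93513833 194.99514191] [3.14048014e+00 1.93282994e-03 1.91897317e-01] [[0.0, -0.96, -0.28, 82.49], [1.0, 0.0, 0.0, -0.09], [-0.0, -0.28, 0.96, -179.91], [0.0, 0.0, 0.0, 1.0]]
proj (np.float64(317.656237534489), np.float64(231.81379819405944))
red_leg_button_left []
red_leg_sleeve [(0.66, [613.6, 200.6, 73.7])]
```

View pics/w1.png

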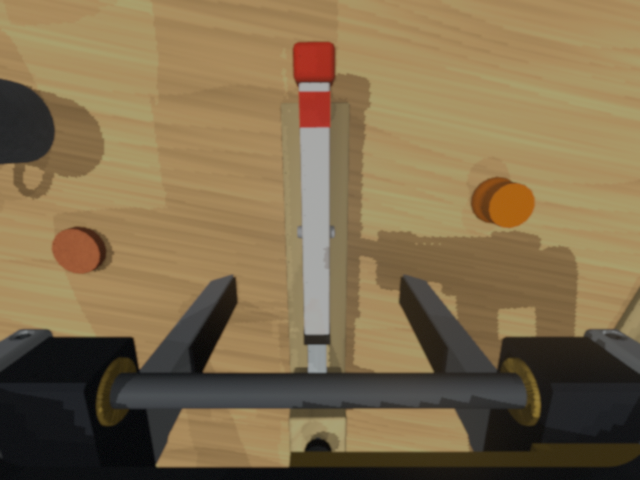

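The wrist view has the buttons at about (300,232) and (332,232), against a predicted middle of (317.7,231.8). I'll refine on a crop.

```bash
python3 - <<'E'
from h import *
im=cv2.imread('pics/w1.png');cv2.imwrite('pics/w1c.png',cv2.resize(im[200:260,280:360],None,fx=8,fy=8,interpolation=cv2.INTER_CUBIC))
g=im.astype(int)
s=manip.read_state();p=manip.camera('wrist')
m=manip.masks_of(p,'red_leg_sleeve')[0]['mask']
r=np.arange(140,326,5);c=np.array([np.nonzero(m[y,280:360])[0].mean()+280 for y in r])
A=[back(p,(x,y),77.5,s) for x,y in zip(c,r)];A=np.array(A)
k=np.polyfit(A[:,0],A[:,1],1);print('yaw',np.degrees(np.arctan(k[0])),'y at 561',np.polyval(k,561),'tool yaw',np.degrees(s['eef_rot'][2]))
for uv in((300,232),(332,232)):print(back(p,uv,65,s))
E
```

```text
Traceback (most recent call last):
IndexError: list index out of range
```

View pics/w1c.png

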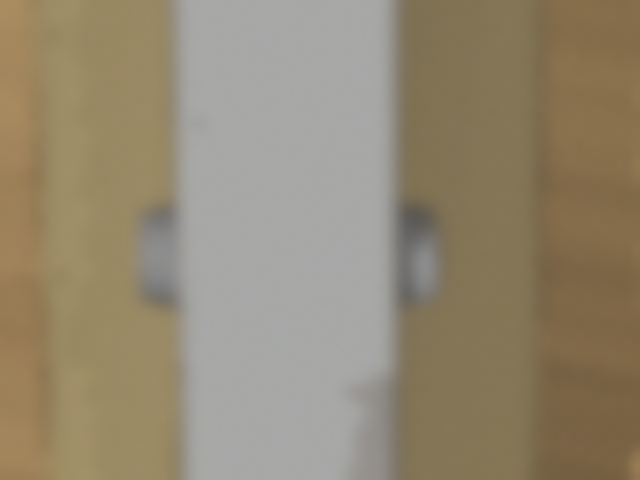

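The crop puts the buttons at pixels (299.7,231.9) and (332.5,231.9), so their middle is (316.1,231.9). Sleeve tilt relative to the tool is about 0.5°.

```bash
python3 - <<'E'
from h import *
s=manip.read_state();p=manip.camera('wrist')
print('btn mid',back(p,(316.1,231.9),65,s))
g=cv2.cvtColor(p['pixels'],cv2.COLOR_RGB2HSV).astype(int)
A=[]
for y in range(140,326,5):
    x=np.nonzero((g[y,290:345,1]<40)&(g[y,290:345,2]>120))[0]
    if y in range(222,243):continue
    A.append(back(p,((x.min()+x.max())/2+290,y),77.5,s))
A=np.array(A);k=np.polyfit(A[:,0],A[:,1],1);print('yaw',np.degrees(np.arctan(k[0])),'y@561',np.polyval(k,561),'rms',np.std(A[:,1]-np.polyval(k,A[:,0])),'tool',s['eef_pos'],np.degrees(s['eef_rot'][2]))
E
```

```text
btn mid [561.65951342 191.11764635  65.        ]
yaw 11.468407849790948 y@561 191.9677184165959 rms 0.13546331062865707 tool [561.28202509 189.54206811 197.34735422] 10.914323869521123
```

```bash
python3 -m crank '[{"offset":[0,0.001,-0.025],"spin":0.5},{"offset":[0,0.002,-0.05],"spin":0.5},{"offset":[0,0.002,-0.08],"spin":0.5},{"offset":[0,0.002,-0.11],"spin":0.5},{"offset":[0,0.002,-0.135],"spin":0.5},{"offset":[0,0.002,-0.15],"spin":0.5},{"offset":[0,0.002,-0.15],"spin":0.5},{"offset":[0,0.002,-0.15],"spin":0.5}]' 1 25
python3 - <<'E'
from h import *
for i in range(3):
    s=manip.read_state();p=manip.camera('wrist');print(s['eef_pos'],np.degrees(s['eef_rot']),s['wrist_force'])
print(proj(p,(561.5,191.5,65),s))
cv2.imwrite('pics/w2.png',p['pixels'][:,:,::-1])
E
```

```text
clock: 3.57
eef_pos: [561.4, 191.4, 47.6]
eef_rot: [3.141, -0.002, 0.199]
wrist_force: [0.4, -0.6, 1.1]
finger_gap: 94.3
[561.35148754 191.42000464  47.55793613] [ 1.79961264e+02 -1.41047686e-01  1.14033169e+01] [ 0.36518309 -0.63889965  1.06807618]
[561.88976128 191.60914996  48.50818671] [179.96757521  -0.24460907  11.40584863] [-0.04941686 -0.66549537  0.315125  ]
[562.05809413 191.69981752  48.86603739] [179.96985802  -0.28904897  11.40860584] [ 0.1190835   0.36674998 -0.33603269]
(np.float64(317.94600304523317), np.float64(303.87665422394775))
```

View pics/w2.png

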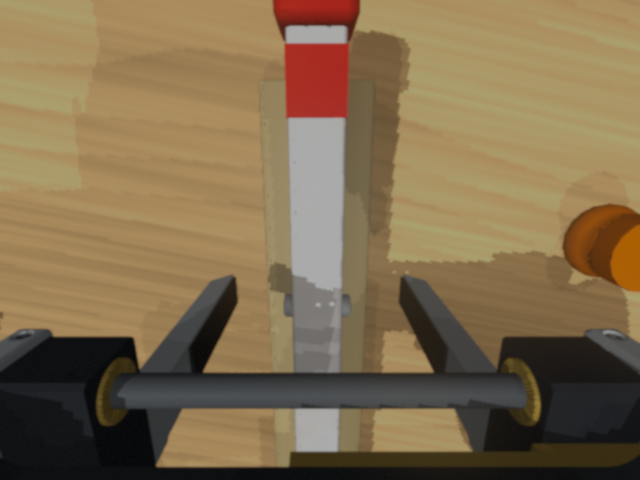

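The buttons at (289,305) and (346,305) match the predicted (318,304). Lower 2 mm and squeeze.

```bash
python3 -m crank '[{"offset":[0,0,-0.002],"spin":0},{"offset":[0,0,-0.002],"spin":0},{"offset":[0,0,-0.002],"spin":0},{"offset":[0,0,-0.002],"spin":0},{"offset":[0,0,-0.002],"spin":0},{"offset":[0,0,-0.002],"spin":0},{"offset":[0,0,-0.002],"spin":0},{"offset":[0,0,-0.002],"spin":0}]' 0 25
python3 -m crank '[{"offset":[0,0,0],"spin":0},{"offset":[0,0,0],"spin":0},{"offset":[0,0,0],"spin":0},{"offset":[0,0,0],"spin":0},{"offset":[0,0,0],"spin":0},{"offset":[0,0,0],"spin":0},{"offset":[0,0,0],"spin":0},{"offset":[0,0,0],"spin":0}]'
```

```text
clock: 4.38
eef_pos: [562.1, 191.8, 46.9]
eef_rot: [3.141, -0.005, 0.199]
wrist_force: [0.0, 0.3, 0.4]
finger_gap: 44.3
clock: 5.05
eef_pos: [562.0, 192.2, 47.0]
eef_rot: [-3.141, -0.005, 0.199]
wrist_force: [-0.5, 5.5, 1.1]
finger_gap: 25.0
```

Gap 25.0 mm means the buttons are flush. Pull along the leg (0.98, 0.199), 32 mm first.

```bash
python3 -m crank '[{"offset":[0.0049,0.001,0],"spin":0},{"offset":[0.0098,0.002,0],"spin":0},{"offset":[0.0147,0.003,0],"spin":0},{"offset":[0.0196,0.004,0],"spin":0},{"offset":[0.0245,0.005,0],"spin":0},{"offset":[0.0284,0.0058,0],"spin":0},{"offset":[0.0314,0.0064,0],"spin":0},{"offset":[0.0314,0.0064,0],"spin":0}]'
```

```text
clock: 5.72
eef_pos: [593.3, 198.6, 46.9]
eef_rot: [-3.142, -0.004, 0.199]
wrist_force: [-2.6, 1.0, 2.4]
finger_gap: 24.8
```

```bash
python3 -m crank '[{"offset":[0.0015,0.0003,0],"spin":0},{"offset":[0.003,0.0006,0],"spin":0},{"offset":[0.0045,0.0009,0],"spin":0},{"offset":[0.006,0.0012,0],"spin":0},{"offset":[0.007,0.0014,0],"spin":0},{"offset":[0.008,0.0016,0],"spin":0},{"offset":[0.0085,0.0017,0],"spin":0},{"offset":[0.0085,0.0017,0],"spin":0}]'
python3 - <<'E'
from h import *
s=manip.read_state();print(s['eef_pos'],s['wrist_force'])
p=manip.camera('wrist');cv2.imwrite('pics/w3.png',p['pixels'][:,:,::-1])
p=manip.camera('scene');q=proj(p,(570,193,70));print(q);cv2.imwrite('pics/s3.png',p['pixels'][:,:,::-1])
E
```

```text
clock: 6.38
eef_pos: [601.8, 200.3, 46.9]
eef_rot: [-3.142, -0.004, 0.199]
wrist_force: [-1.3, 1.3, 1.3]
finger_gap: 24.6
[601.77732548 200.32923826  46.91931287] [-1.27759557  1.2874813   1.30644684]
(np.float64(397.16975848637566), np.float64(320.5756187059378))
```

View pics/w3.png

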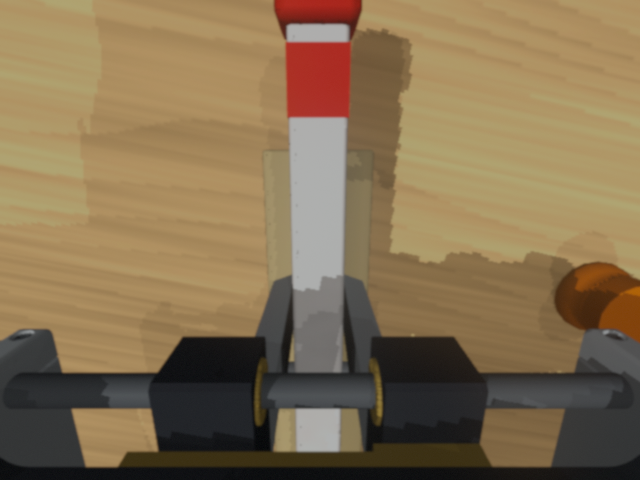

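The foot sits at the same place in the gripper view, with the cradle end moved back, so the sleeve came along about 40.6 mm. A gentle tug will show whether it is locked.

```bash
python3 -m crank '[{"offset":[0.0005,0.0001,0],"spin":0},{"offset":[0.001,0.0002,0],"spin":0},{"offset":[0.0015,0.0003,0],"spin":0},{"offset":[0.002,0.0004,0],"spin":0},{"offset":[0.002,0.0004,0],"spin":0},{"offset":[0.002,0.0004,0],"spin":0},{"offset":[0.002,0.0004,0],"spin":0},{"offset":[0.002,0.0004,0],"spin":0}]'
```

```text
clock: 7.15
eef_pos: [603.8, 200.8, 46.9]
eef_rot: [-3.141, -0.005, 0.199]
wrist_force: [-1.5, 1.6, 1.8]
finger_gap: 24.9
```

```bash
python3 -m crank '[{"offset":[0,0,0],"spin":0},{"offset":[0,0,0],"spin":0},{"offset":[0,0,0],"spin":0},{"offset":[0,0,0],"spin":0},{"offset":[0,0,0],"spin":0},{"offset":[0,0,0],"spin":0},{"offset":[0,0,0],"spin":0},{"offset":[0,0,0],"spin":0}]' 1
python3 -m crank '[{"offset":[0,0,0.02],"spin":0},{"offset":[0,0,0.04],"spin":0},{"offset":[-0.01,0,0.07],"spin":0},{"offset":[-0.02,0,0.1],"spin":0},{"offset":[-0.03,0,0.13],"spin":0},{"offset":[-0.04,-0.008,0.15],"spin":0},{"offset":[-0.04,-0.008,0.15],"spin":0},{"offset":[-0.04,-0.008,0.15],"spin":0}]'
python3 - <<'E'
from h import *
s=manip.read_state();p=manip.camera('wrist');im=p['pixels'][:,:,::-1]
u,v=proj(p,(561.6,191.6,65),s);print(u,v,s['eef_pos'])
a=cv2.resize(im[40:340,250:385],None,fx=2,fy=2,interpolation=cv2.INTER_CUBIC)
b=cv2.resize(im[200:260,285:350],(520,480),interpolation=cv2.INTER_CUBIC)
c=np.zeros((600,800,3),np.uint8);c[:600,:270]=a;c[:480,275:795]=b;cv2.imwrite('pics/w4.png',c)
E
```

```text
clock: 7.82
eef_pos: [603.9, 200.8, 46.9]
eef_rot: [-3.141, -0.005, 0.199]
wrist_force: [0.7, 0.1, -0.6]
finger_gap: 74.7
clock: 8.48
eef_pos: [564.0, 192.7, 197.9]
eef_rot: [-3.141, -0.007, 0.199]
wrist_force: [0.5, -0.4, -0.3]
finger_gap: 94.0
318.39284474927234 235.57246708855885 [564.046704   192.72161603 197.88205482]
```

View pics/w4.png

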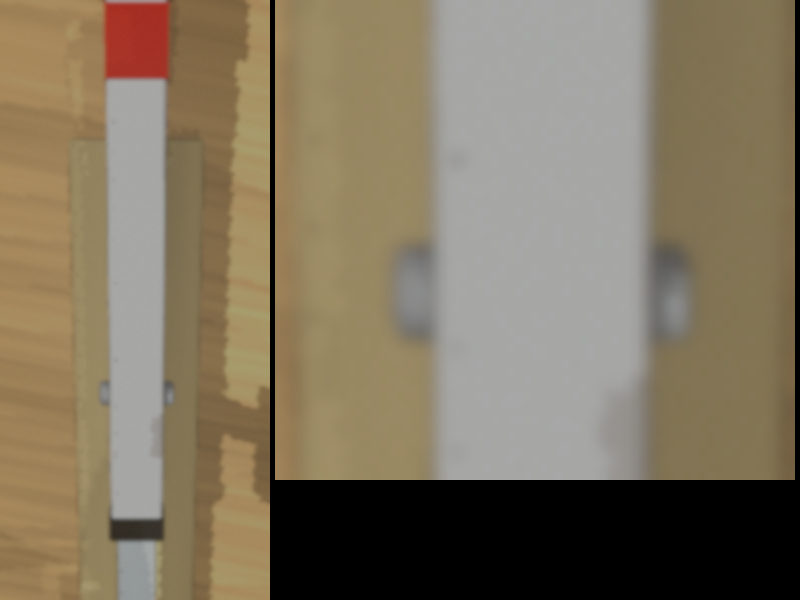

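Both buttons are fully out again, at crop (412,290) and (672,290), and the collar is now closer to them. One numeric check of the travel from the top camera, before and after, then hand in.

```bash
python3 -m crank '[{"offset":[-0.01,-0.03,0.01],"spin":0},{"offset":[-0.02,-0.06,0.02],"spin":0},{"offset":[-0.04,-0.09,0.03],"spin":0},{"offset":[-0.05,-0.12,0.04],"spin":0},{"offset":[-0.06,-0.15,0.05],"spin":0},{"offset":[-0.07,-0.18,0.05],"spin":0},{"offset":[-0.08,-0.2,0.05],"spin":0},{"offset":[-0.08,-0.2,0.05],"spin":0}]'
python3 - <<'E'
from h import *
p=manip.camera('top');a=cv2.imread('pics/top0.png');b=np.ascontiguousarray(p['pixels'][:,:,::-1]);cv2.imwrite('pics/top1.png',b)
for nm,sl in(('red',(slice(60,260),slice(120,230))),('yel',(slice(60,260),slice(470,540)))):
    o=[]
    for im in(a,b):
        h=cv2.cvtColor(im,cv2.COLOR_BGR2HSV)[sl].astype(int)
        m=(h[...,1]>200)&(h[...,2]>100)&(((h[...,0]<5)|(h[...,0]>175)) if nm=='red' else (h[...,0]>24)&(h[...,0]<34))
        y,x=np.nonzero(m);o.append(back(p,(x.mean()+sl[1].start,y.mean()+sl[0].start),80))
    print(nm,o,np.linalg.norm(o[1]-o[0]))
E
```

```text
clock: 9.2
eef_pos: [482.7, -10.0, 245.2]
eef_rot: [-3.141, -0.002, 0.196]
wrist_force: [0.3, -0.4, -0.2]
finger_gap: 93.7
red [array([684.0144496 , 214.43562221,  80.        ]), array([725.810329  , 222.14170306,  80.        ])] 42.50034371997246
yel [array([ 683.14964816, -256.02133111,   80.        ]), array([nan, nan, nan])] nan<stdin>:8: RuntimeWarning: Mean of empty slice.
  ret = ret.dtype.type(ret / rcount)
```

View pics/top1.png

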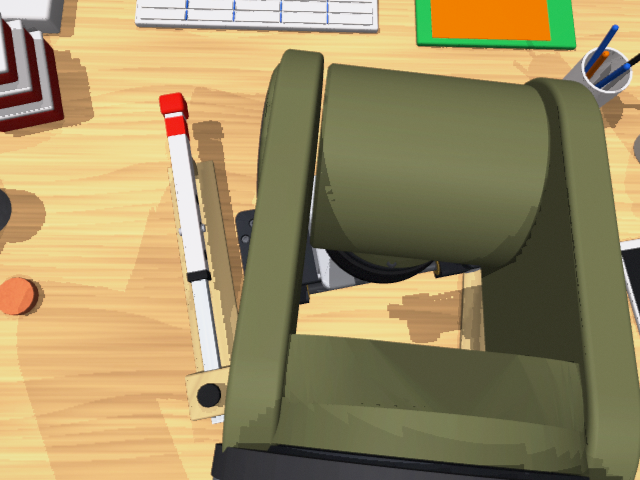

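The top view shows the red foot out about 42 mm and the buttons out at (203,228). The yellow leg is only hidden behind the arm, and nothing went near it.

```bash
python3 -c "
from cell import manip
print(manip.sign_off())"
```

```text
the job is handed in; nothing more can be done
None
```

The red-footed leg is set one hole longer, and I handed the job in after about 9 s of robot time. I squeezed both buttons flush (finger gap 25.0 mm), pulled the sleeve out along the leg with a gentle tug at the end, and let go.

- **Buttons:** the wrist camera showed both standing fully out of the sleeve after release.
- **Travel:** the gripper moved about 42.7 mm, and the top camera put the foot 42.5 mm farther out. That is about 40 mm plus the play in the hole.
- **Lock not confirmed by force:** the last 2 mm tug met no clear stop (about 1.5 N), so I judge it locked from the protruding buttons.
- **Yellow leg:** I could not compare its position afterwards because the arm hid it from the top camera. The only pass over it was with the fingers more than 200 mm up, and the measured wrist force stayed near zero.
- **Hand-in:** the robot was clear of everything, with the fingers open and about 245 mm up.

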